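Present a restored brass lever handle over its rose

TASK

Set the brass rose into the round pocket of the wooden fitting board, flange down and collar up: put it in gently, fully home, and let go. Then pick up the brass lever handle by its balance point and finish while still holding it, still and level, with its hub centred about 5 cm above the top of the rose's collar and its lever pointing along the board towards and over the blue-topped rest. Do not put the handle down on anything at the end, and leave the spray bottle, the jar and the brush where they are.

Things in the scene. Friction and masses are not known exactly. Their poses are not given: they have to be found in the camera images.
- board: Wooden fitting board fixed to the table, 220 x 100 x 25 mm. Origin: centre of its underside, on the table. x runs along its length from the pocket end to the rest end, z up. The pocket centre is at x = -60 mm, the rest at x = +60 mm.
- board_pocket (a point): Centre of the pocket's floor, 19 mm above the table (axes as the board's). The pocket is round, 60 mm in diameter and 6 mm deep, with a green floor, open at the board's top face.
- board_rest (a point): Centre of the top of the rest, a dark wooden block with blue felt on top, 20 mm along the board, 44 mm across, top 49 mm above the table.
- rose: Brass door rose, loose, standing collar up on the table: a flange 56 mm in diameter and 6 mm thick with a round collar 34 mm in diameter on it, 30 mm tall in all, about 0.2 kg. Origin: centre of the flange's underside; z points from flange to collar. Grip it by the collar (6 to 30 mm above the origin).
- rose_top (a point): Centre of the top face of the rose's collar, 30 mm above the rose's origin; it has a dark disc on it.
- handle: Brass lever handle, loose, standing on hub and turned-down end, 0.4 to 0.63 kg. Origin: level with its underside, straight below its balance point; x from hub to free end, z up. Hub: upright cylinder, diameter 32 mm, height 40, axis at x = -38. Lever: bar 14 mm wide (y), z = 20 to 36, from hub to x = +88; its last 14 mm turn down to z = 0. Grip the bar across its width at x = 0.
- handle_hub (a point): Centre of the underside of the handle's hub, at x = -38 mm, z = 0 in the handle's frame.
- handle_end (a point): Centre of the underside of the handle's turned-down free end, at x = +81 mm, z = 0 in the handle's frame.
- spray: Bystander: clear spray bottle with black trigger head, 68 mm in diameter, 218 mm tall. Origin: centre of its underside.
- wax: Bystander: amber jar of wax with an orange cap, 68 mm in diameter, 50 mm tall. Origin: centre of its underside.
- brush: Bystander: brush about 170 mm long, lying on the table. Origin: under its middle.
Not all that is in view belongs to the job. There is more than one size of the rose; the one meant has the size given above. There is more than one size of the handle; the job needs the smaller.

How it is judged:
By the outcome, as a careful person would: the job done as asked, in the order asked, and still so for the second after the job is handed in, while the arm keeps its last pose, push and grip.
It also fails if it takes over 48 s, if anything falls off the work surface, if the arm or the gripper's body presses on something with over 40 N, if the wrist force passes 120 N, or if a joint passes its speed limit or range.

ROBOT

A 6-joint arm with a two-finger parallel gripper is mounted at the origin on the work surface. World frame = base frame: x ahead of the robot, y to its left, z up, the work surface at z = 0. Lengths are in m, angles in rad, forces in N, time in s.
With the tool pointing down it reaches from about 0.375 to 0.925 m from the base axis. Payload 5.7 kg.
Tool frame: the origin (TCP) lies midway between the tips of the shut fingers; the grasp point (between the pads) lies 19 mm behind it; z points along the fingers, x is the direction in which the jaws open and shut, and the axes are right-handed (so a half turn about z gives the same grasp; the last joint's range is limited). The gripper opens to 88 mm and grips with 3 to 60 N. Pads are 20 mm wide; open, the fingers measure 115 mm over their backs; the gripper's body (75 mm by 178 mm) begins 61 mm behind the grasp point.
Start: joints at [-1.283, 0.359, 1.51, -0, 1.272, -0.115], TCP at [0.235, -0.552, 0.223] pointing down, gripper open.
Joint ranges: [-2.97, 2.97], [-1.01, 2.36], [0.21, 2.38], [-0.96, 4.11], [0.2, 2.71], [-2.98, 2.98]. Speed limits (rad/s): [2.39, 2.39, 3.14, 3.14, 3.14, 3.14].

INTERFACE

Orientations are given as a unit quaternion [x, y, z, w].
In Python, from bench import move_ptp, servo_line, goto_joints, move_gripper, sleep, inverse_kinematics, capture, PlanningError, close_job, spot_in, silhouettes, current_clock, current_joint_pos, current_qvel, current_joint_torque, current_position, current_orientation, current_force, current_torque, current_finger_gap gives the robot as it stands. Calls block until the motion is done:
- move_ptp(position, orientation): joint-space move of the TCP to a pose.
- servo_line(position, orientation=None, rate=0.15, contact_N=None): straight line of the TCP; orientation=None keeps the orientation; rate is the mean speed in m/s. With contact_N (N) it stops when the force on the tool has changed by that much, and returns True; else False.
- goto_joints(angles): joint-space move.
- move_gripper(opening): finger opening in m; the grip force is fixed at half the most; returns when the fingers have stopped.
- sleep(seconds).
- inverse_kinematics(position, orientation): joint angles nearest the present ones, or None.
- capture(name): name is "scene" or "top"; returns a dict with "image" (384x512x3 uint8, blue, green, red), "range_z" (384x512 float32, m along the optical axis (not along the pixel's ray), 0 where there is no reading), "intrinsics" (3x3 intrinsics, pixels), "k1" (the pictures are not rectified: a ray, as slopes to the right and down, at radius r is drawn at 1 + k1 r^2 times it, then the intrinsics apply), "R" (3x3) and "t" (3): a world point X has camera coordinates R X + t. Camera axes: x right, y down, z forward; pixel columns grow to the right and rows downward; lengths in m; the calibration is good to about 2 mm. A picture is of the moment at which its call begins.
A pose or a line that the arm cannot do raises PlanningError and nothing moves.
- close_job(): hands the job in, once; it reports no verdict.
Trained networks look in the newest picture that a camera, given by its name, has taken for a name from the list of things; names that differ only in an ending like _2 or _b are one class to them, and where a whole thing is asked for, a point or a joint stands for the part that bears it (a point fixed in the world has none). Each returns a list of dicts, best first, with "conf" (0 to 1); they miss things now and then, are a little off and sometimes report something else, mostly with a low value. They report only what shows in the picture. A call takes as long as a camera call. They do not tell look-alikes from the thing itself.
- spot_in(camera, query): "xy" ([column, row] in pixels, amid what is visible of it).
- silhouettes(camera, query): "region" (384x512 bool, what is visible of it) and "xy" ([column, row] in pixels, amid what is visible of it).
Readings, each from a call of its own:
- current_clock(): time.
- current_joint_pos(): joint angles.
- current_qvel(): joint speeds.
- current_joint_torque(): joint torques, N m.
- current_position(): TCP position.
- current_orientation(): TCP orientation.
- current_force(): force on the tool from outside, world axes, zero at the start.
- current_torque(): the same for the moment, N m.
- current_finger_gap(): finger opening in m.
Only numpy, scipy, OpenCV 4.12 (cv2) and the standard library are available. Lean on these libraries where they do the work, as an engineer would, in place of code of your own. Each camera call takes 0.05 s, during which the arm holds its last target. There are 200 camera calls.

## Working session

There is one attempt and no reset: what is moved stays moved. The work goes in short steps, each a Python script; the robot and the scene stay as the last script left them, time stands still between calls to the robot, and variables do not carry over. Pictures are saved under pics/ and viewed, about 8 in all and at most 12, crops included, and the job is handed in when it is done.

```bash
ls; mkdir -p pics
cat > h.py <<'E'
import numpy as np, cv2
from bench import *
def K(c): return np.array(c["intrinsics"],float)
def rays(c, px):
    # undistort: drawn = (1+k1 r^2)*slope
    k=K(c); d=np.array([c["k1"],0,0,0],float)
    return cv2.undistortPoints(np.array(px,float).reshape(-1,1,2),k,d).reshape(-1,2)
def at_z(c,px,z):
    s=rays(c,px); d=np.c_[s,np.ones(len(s))]@np.array(c["R"]); o=-np.array(c["R"]).T@np.array(c["t"])
    return o+d*((z-o[2])/d[:,2])[:,None]
def cloud(c,mask=None):
    z=c["range_z"]; m=z>0
    if mask is not None: m&=mask
    v,u=np.nonzero(m); s=rays(c,np.c_[u,v]); zz=z[v,u]
    return (np.c_[s*zz[:,None],zz]-np.array(c["t"]))@np.array(c["R"])
E
python3 - <<'E'
from h import *
for n in("top","scene"):
    c=capture(n); cv2.imwrite(f"pics/{n}0.png",c["image"])
    print(n,c["k1"],-np.array(c["R"]).T@np.array(c["t"]))
    np.save(f"{n}0.npy",c,allow_pickle=True)
    for q in("board","board_rest","board_pocket","rose","rose_top","handle","handle_hub","handle_end","spray","wax","brush"):
        for d in silhouettes(n,q) if q in("rose","handle","board","spray","wax","brush") else spot_in(n,q):
            s=""
            if "region" in d:
                p=cloud(c,d["region"]); s=(d["region"].sum(),np.median(p,0).round(3),np.percentile(p[:,2],[5,95]).round(3)) if len(p) else ""
            print(q,round(d["conf"],2),np.round(d["xy"]),s)
print(current_clock())
E
```

```text
pics
top 0.04229521751633898 [ 0.5172827  -0.01378605  1.37822373]
board 0.65 [257. 224.] (np.int64(2727), array([ 0.516, -0.   ,  0.024]), array([0.018, 0.031]))
board_rest 0.57 [255. 226.] 
board_pocket 0.81 [257. 224.] 
rose 0.9 [194. 243.] (np.int64(515), array([0.463, 0.179, 0.012]), array([0.005, 0.044]))
rose 0.52 [159. 236.] (np.int64(265), array([0.473, 0.286, 0.01 ]), array([0.002, 0.034]))
rose 0.27 [367. 227.] (np.int64(345), array([ 0.513, -0.31 ,  0.036]), array([0.021, 0.042]))
rose_top 0.96 [192. 241.] 
rose_top 0.82 [155. 239.] 
handle 0.94 [331. 148.] (np.int64(663), array([ 0.731, -0.221,  0.05 ]), array([0.03 , 0.058]))
handle 0.56 [366. 227.] (np.int64(360), array([ 0.51 , -0.311,  0.036]), array([0.006, 0.042]))
handle_hub 0.56 [333. 147.] 
handle_hub 0.54 [371. 228.] 
handle_end 0.89 [334. 151.] 
handle_end 0.66 [108. 158.] 
handle_end 0.62 [156. 236.] 
handle_end 0.54 [365. 230.] 
spray 0.78 [110. 156.] (np.int64(1060), array([0.688, 0.38 , 0.138]), array([0.005, 0.219]))
wax 0.66 [393. 179.] (np.int64(529), array([ 0.644, -0.384,  0.048]), array([0.014, 0.054
[... 498 characters left out ...]
0.52 [350. 235.] (np.int64(244), array([0.483, 0.294, 0.013]), array([0.001, 0.033]))
rose_top 0.67 [327. 208.] 
rose_top 0.52 [348. 234.] 
handle 0.55 [175. 170.] (np.int64(654), array([ 0.738, -0.219,  0.048]), array([0.008, 0.058]))
handle 0.51 [216. 127.] (np.int64(222), array([ 0.51 , -0.311,  0.035]), array([0.009, 0.043]))
handle_hub 0.73 [212. 128.] 
handle_end 0.78 [210. 128.] 
handle_end 0.78 [175. 172.] 
spray 0.61 [331. 288.] (np.int64(1312), array([0.715, 0.402, 0.135]), array([0.019, 0.219]))
wax 0.59 [167. 136.] (np.int64(401), array([ 0.654, -0.381,  0.042]), array([0.001, 0.055]))
brush 0.96 [222. 239.] (np.int64(587), array([0.782, 0.044, 0.018]), array([0.005, 0.022]))
1.2
```

View pics/top0.png

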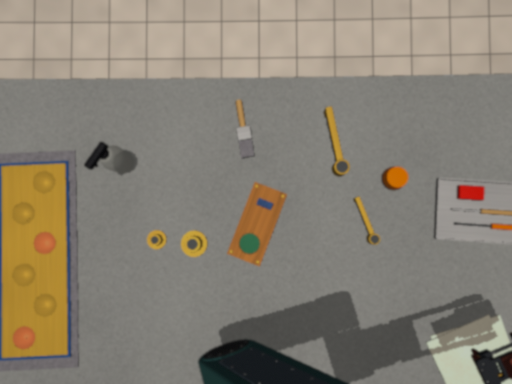

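View pics/scene0.png

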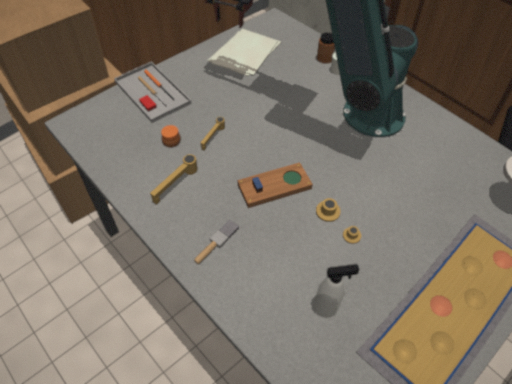

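The job's rose is the smaller ring in the top view, at (156,239), about 30 mm tall; the 44 mm one at (194,243) is the decoy. The smaller handle is at about (366,222), 40 mm tall. On the board, the pocket is the green disc at (249,243) and the rest is the blue patch at (265,204).

```bash
cat >> h.py <<'E'
def blob(c,f,near,rad=40):
    hsv=cv2.cvtColor(c["image"],cv2.COLOR_BGR2HSV).astype(int); m=f(*hsv.transpose(2,0,1)).astype(np.uint8)
    n,l,s,ce=cv2.connectedComponentsWithStats(m)
    ok=[i for i in range(1,n) if np.linalg.norm(ce[i]-near)<rad and s[i,4]>8]
    if not ok: return None,None
    i=max(ok,key=lambda i:s[i,4]); return ce[i],l==i
green=lambda h,s,v:(h>50)&(h<95)&(s>90)&(v>40)
blue=lambda h,s,v:(h>98)&(h<135)&(s>80)
brass=lambda h,s,v:(h>15)&(h<32)&(s>110)&(v>70)
E
python3 - <<'E'
from h import *
P={"top":dict(g=(249,243),b=(265,204),r=(156,239),h=(366,220)),"scene":dict(g=(292,177),b=(258,184),r=(352,235),h=(213,133))}
ims=[]
for n in P:
    c=np.load(f"{n}0.npy",allow_pickle=True).item(); p=P[n]
    print(n,K(c)[0,0])
    for k,f,z in(("g",green,.019),("b",blue,.049),("r",brass,.008),("h",brass,.036)):
        ce,m=blob(c,f,p[k],14)
        if ce is None: print(k,None);continue
        x=at_z(c,[ce],z)[0]; print(k,ce.round(1),m.sum(),x.round(4))
        if k=="r":
            cc=cv2.findContours(m.astype(np.uint8),0,2)[0][0]; (a,r)=cv2.minEnclosingCircle(cc); print(" circ",np.round(a,1),r,at_z(c,[a],.006)[0].round(4))
        if k=="h":
            q=cloud(c,cv2.dilate(m.astype(np.uint8),np.ones((7,7)))>0); q=q[q[:,2]>.028]
            r=cv2.minAreaRect((q[:,:2]*1000).astype(np.float32)); print(" rect",r)
    for q in("rose_top",):
        for d in spot_in(n,q): print(q,d["conf"],at_z(c,[d["xy"]],.03)[0].round(4))
    for k in("r","h"):
        u,v=p[k]; ims.append(cv2.resize(c["image"][v-25:v+25,u-25:u+25],(400,300) if 0 else (300,300),interpolation=cv2.INTER_CUBIC))
cv2.imwrite("pics/crop.png",np.vstack([np.hstack(ims[:2]),np.hstack(ims[2:])]))
E
```

```text
top 474.5142402796768
g [249.1 243. ] 247 [0.4617 0.0221 0.019 ]
b [264.4 203.5] 69 [ 0.5731 -0.0219  0.049 ]
r [156.4 239. ] 260 [0.4733 0.2898 0.008 ]
 circ [156.2 239. ] 9.67159652709961 [0.4733 0.2907 0.006 ]
h [365.  218.8] 264 [ 0.5298 -0.3035  0.036 ]
 rect ((525.6259155273438, -303.9772033691406), (139.36672973632812, 29.74019432067871), 22.925222396850586)
rose_top 0.96 [0.469  0.1836 0.03  ]
rose_top 0.82 [0.4749 0.2885 0.03  ]
scene 450.36028497336173
g [290.6 177.5] 31 [0.4628 0.0171 0.019 ]
b [257.  182.9] 49 [ 0.5757 -0.0215  0.049 ]
r [351.4 235.7] 172 [0.4781 0.2923 0.008 ]
 circ [351.6 234.9] 8.501615524291992 [0.4742 0.2902 0.006 ]
h [212.5 132. ] 151 [ 0.5315 -0.2994  0.036 ]
 rect ((528.66552734375, -304.734130859375), (144.50198364257812, 29.80498695373535), 22.688936233520508)
rose_top 0.67 [0.4712 0.1824 0.03  ]
rose_top 0.52 [0.4936 0.2867 0.03  ]
```

View pics/crop.png

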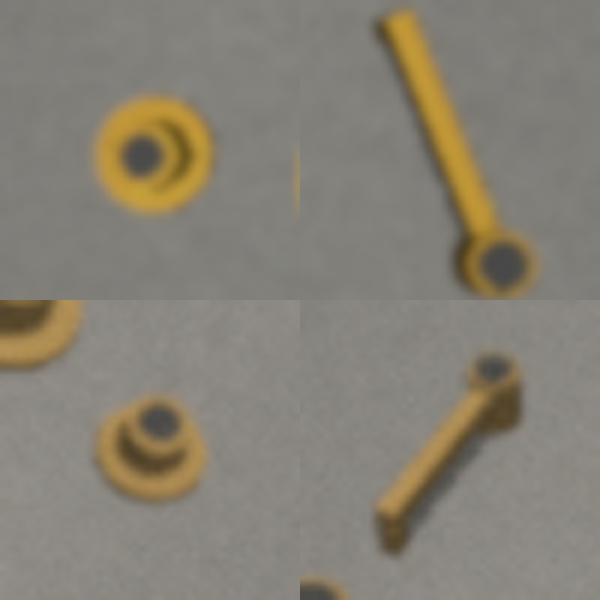

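```bash
cat >> h.py <<'E'
from scipy.spatial.transform import Rotation as Ro
def down(a):
    """tool down, jaws opening along angle a; take the half turn with the smaller last joint"""
    return [Ro.from_matrix(np.c_[[np.cos(b),np.sin(b),0],[np.sin(b),-np.cos(b),0],[0,0,-1]]).as_quat() for b in(a,a+np.pi)]
def q_for(p,a):
    c=[(abs(j[5]),tuple(q)) for q in down(a) for j in [inverse_kinematics(p,q)] if j is not None]
    return np.array(min(c)[1])
E
python3 - <<'E'
from h import *
for n,D in(("top",dict(rose=(154.3,239.4,.03),hub=(374.4,238.6,.04),end=(357.6,196.9,.036))),("scene",dict(rose=(352.9,229.9,.03),hub=(219.8,118.8,.04),end=(202.3,142.3,.036)))):
    c=np.load(f"{n}0.npy",allow_pickle=True).item()
    for k,(u,v,z) in D.items(): print(n,k,at_z(c,[(u,v)],z)[0].round(4))
R=np.array([.4735,.290])
move_ptp([*R,.12],q_for([*R,.12],0)); move_gripper(.062)
servo_line([*R,.009],rate=.12)
print(current_force())
move_gripper(.0); print("gap",current_finger_gap()); 
move_gripper(.062)
servo_line([*R,.06],rate=.15)
q=q_for([*R,.06],np.pi/2); move_ptp([*R,.06],q); servo_line([*R,.009],rate=.12)
move_gripper(0); print("gap",current_finger_gap(),current_clock(),current_force(),current_position())
E
```

```text
top rose [0.473  0.2907 0.03  ]
top hub [ 0.4749 -0.3273  0.04  ]
top end [ 0.5914 -0.2839  0.036 ]
scene rose [0.4729 0.2884 0.03  ]
scene hub [ 0.4732 -0.3305  0.04  ]
scene end [ 0.5886 -0.2839  0.036 ]
[0.41801724 0.65207012 0.83138758]
gap 0.03326224450743803
gap 0.03355529320452208 10.275 [-1.38222955 -0.30661618  5.12605929] [0.47383159 0.29017594 0.00945174]
```

Run:
```python
from h import *
P=np.array([.4617,.0215]); q=current_orientation(); p=current_position()
servo_line([p[0],p[1],.10],rate=.15)
print("gap",current_finger_gap(),current_force())
a=[*P,.10]; q=q_for(a,np.pi/2-.4)
move_ptp(a,q); servo_line([*P,.045],rate=.12)
f0=current_force()
hit=servo_line([*P,.026],rate=.03,contact_N=6)
print(hit,current_position(),current_force()-f0,current_finger_gap(),current_clock())
c=capture("scene"); np.save("s1.npy",c,allow_pickle=True)
cv2.imwrite("pics/s1.png",cv2.resize(c["image"][120:240,220:360],(700,600),interpolation=cv2.INTER_CUBIC))
```

```text
gap 0.0335923726160716 [-0.35493252  0.27205939 -2.26792794]
True [0.46168852 0.02143492 0.0279065 ] [0.28210354 0.06448967 3.66365205] 0.03342154507557263 13.25
```

View pics/s1.png

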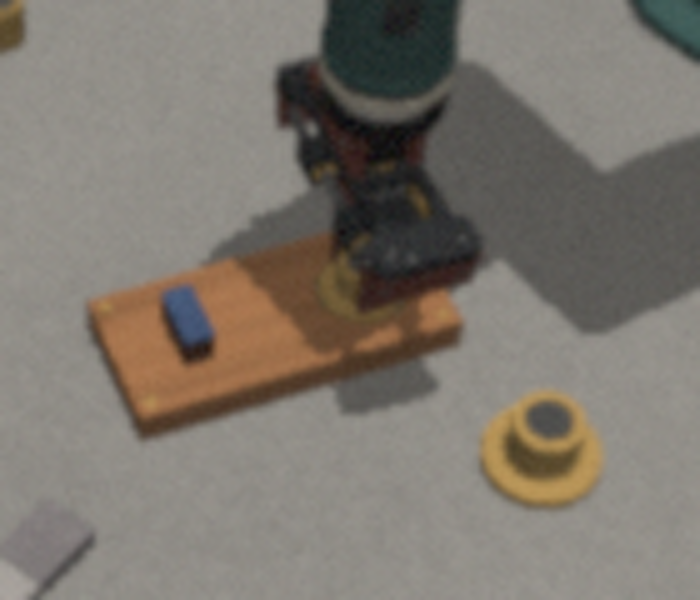

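TCP stopped at z = 27.9 mm against 28.5 expected when seated, so the rose is home, and the crop shows its flange sunk into the board. Next I release it, back off and check.

Run:
```python
from h import *
p=current_position()
move_gripper(.062); servo_line([p[0],p[1],.11],rate=.15)
c=np.load("top0.npy",allow_pickle=True).item(); ce,m=blob(c,brass,(366,220),14)
v,u=np.nonzero(m); X=at_z(c,np.c_[u,v],.036)[:,:2]
h=np.array([.474,-.329]); r=np.linalg.norm(X-h,axis=1); X=X[(r>.03)]
vx,vy,x0,y0=cv2.fitLine((X*1000).astype(np.float32),cv2.DIST_HUBER,0,.01,.01).ravel()
d=np.array([vx,vy])*np.sign(vx); a=np.arctan2(d[1],d[0]); n=np.array([-d[1],d[0]])
print("dir",np.degrees(a),"hub off line",(h-np.array([x0,y0])/1000)@n)
B=h+.038*d; print("B",B)
t=[*B,.12]; q=q_for(t,a+np.pi/2); move_ptp(t,q)
for k,nm in enumerate(("top","scene")):
    c=capture(nm); np.save(f"{nm}2.npy",c,allow_pickle=True)
    u,v=((252,225),(285,182))[k]; im=cv2.resize(c["image"][v-35:v+35,u-35:u+35],(400,400),interpolation=cv2.INTER_CUBIC)
    I=im if k==0 else np.hstack([I,im])
    for s in spot_in(nm,"rose_top"): print(nm,s["conf"],at_z(c,[s["xy"]],.049)[0].round(4))
    ce,m=blob(c,blue,((265,204),(258,184))[k],14); print("rest",at_z(c,[ce],.049)[0].round(4))
cv2.imwrite("pics/placed.png",I); print(current_clock())
```

```text
dir 21.505785 hub off line -0.0022532458449153765
B [ 0.50935446 -0.31506938]
top 0.86 [0.4617 0.0316 0.049 ]
top 0.8 [0.4625 0.1712 0.049 ]
rest [ 0.5731 -0.0219  0.049 ]
scene 0.95 [0.4875 0.1954 0.049 ]
scene 0.79 [0.4867 0.0276 0.049 ]
rest [ 0.5761 -0.0208  0.049 ]
16.4167
```

View pics/placed.png

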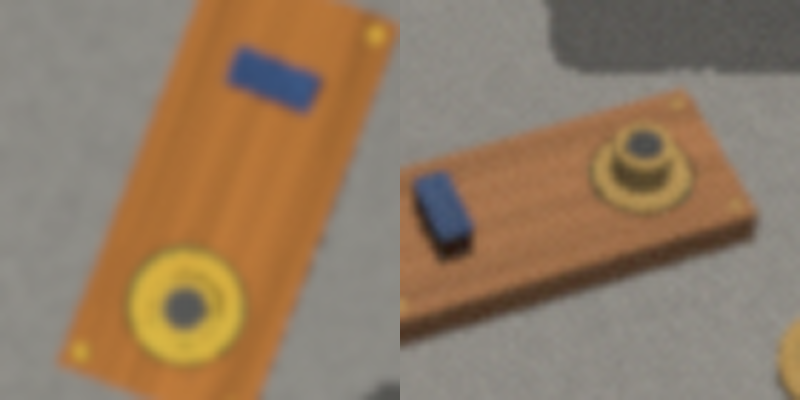

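The rose sits flush in the pocket in both views. In the crop, the dark disc is at (185,308) on the left and (645,145) on the right. Next is the handle pick.

Run:
```python
from h import *
for nm,px in(("top",(249.0,243.5)),("scene",(285-35+245*.175-.4,182-35+145*.175-.4))):
    c=np.load(f"{nm}2.npy",allow_pickle=True).item(); print(nm,"rose top",at_z(c,[px],.049)[0].round(4))
a=np.radians(21.5); d=np.array([np.cos(a),np.sin(a)]); n=np.array([-d[1],d[0]])
B=np.array([.50935,-.31507])+.001*n
move_gripper(.045)
print(servo_line([*B,.009],rate=.1,contact_N=8),current_position(),current_force())
T0=current_torque();F0=current_force()
move_gripper(0); print("gap",current_finger_gap())
servo_line([*B,.06],rate=.06); sleep(.3)
print("dF",current_force()-F0,"dT",current_torque()-T0,"gap",current_finger_gap(),current_position())
T=current_torque()-T0; print("about bar-normal:",T[:2]@n,"about bar:",T[:2]@d,current_clock())
for nm,(u,v) in(("top",(366,218)),("scene",(213,128))):
    c=capture(nm); np.save(f"{nm}3.npy",c,allow_pickle=True)
    im=cv2.resize(c["image"][v-35:v+35,u-35:u+35],(400,400),interpolation=cv2.INTER_CUBIC)
    I=im if nm=="top" else np.hstack([I,im])
cv2.imwrite("pics/held.png",I)
```

```text
top rose top [0.4617 0.0215 0.049 ]
scene rose top [0.4613 0.0208 0.049 ]
False [ 0.50944576 -0.31451124  0.00961882] [-0.4948872   0.18886491  0.32865746]
gap 0.013915535760866021
dF [ 0.51932415 -0.60589724 -6.49733265] dT [-0.03826514 -0.00963557 -0.06125958] gap 0.014128902790913578 [ 0.50885772 -0.31401349  0.05967674]
about bar-normal: 0.005059122877594239 about bar: -0.03913400808190014 20.0583
```

View pics/held.png

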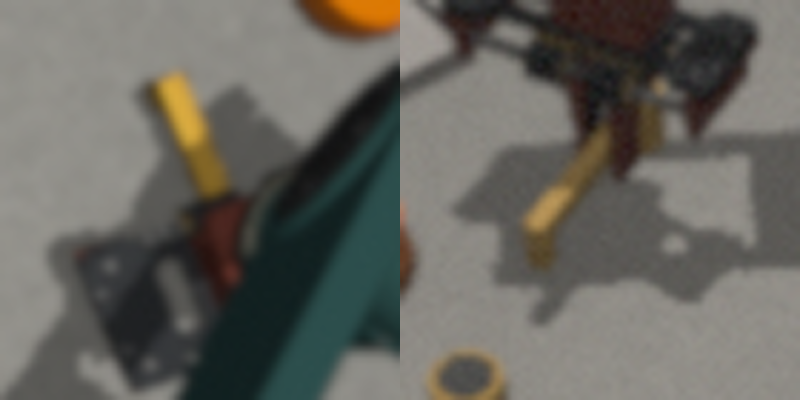

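The handle is held: the end is free and straight at (170,78) in the left crop, the off-balance moment is about 0.005 Nm, and the weight reads about 6.5 N. Next I carry it to the goal pose.

Run:
```python
from h import *
c=np.load("top3.npy",allow_pickle=True).item()
a=np.radians(21.5); d=np.array([np.cos(a),np.sin(a)])
e=at_z(c,[(360.35,196.25)],.0865)[0]; g=current_position()[:2]
print("end along/across from TCP:",(e[:2]-g)@d,(e[:2]-g)@[-d[1],d[0]])
c2=np.load("top2.npy",allow_pickle=True).item(); ce,m=blob(c2,lambda h,s,v:(h>5)&(h<17)&(s>100)&(v>60),(257,224),15)
v,u=np.nonzero(m); X=at_z(c2,np.c_[u,v],.025)[:,:2]; print("board rect",cv2.minAreaRect((X*1000).astype(np.float32)))
b=np.radians(-21.1); db=np.array([np.cos(b),np.sin(b)])
H=np.array([.4616,.0214]); G=H+.038*db; z=.1085
p=current_position(); q0=Ro.from_quat(current_orientation())
servo_line([p[0],p[1],.17],rate=.15)
q=(Ro.from_euler("z",b-a)*q0).as_quat()
move_ptp([*G,.17],q); servo_line([*G,z],q,rate=.1); sleep(.5)
print(current_position(),G,current_finger_gap(),current_force(),Ro.from_quat(current_orientation()).as_matrix().round(3).tolist(),current_clock())
for nm,(u,v) in(("top",(255,220)),("scene",(275,170))):
    c=capture(nm); np.save(f"{nm}4.npy",c,allow_pickle=True)
    im=cv2.resize(c["image"][v-35:v+35,u-35:u+35],(400,400),interpolation=cv2.INTER_CUBIC)
    I=im if nm=="top" else np.hstack([I,im])
cv2.imwrite("pics/final.png",I)
```

```text
end along/across from TCP: 0.0878290159917578 0.0007709025798182876
board rect ((517.3475341796875, 0.025665283203125), (99.75975036621094, 219.62576293945312), 68.74510955810547)
[0.4971062  0.00774429 0.108663  ] [0.49705223 0.00772012] 0.0139845465641987 [ 0.09042609 -0.8547533  -6.6374834 ] [[-0.36, -0.933, 0.0], [-0.933, 0.36, 0.0], [-0.0, -0.0, -1.0]] 23.5333
```

View pics/final.png

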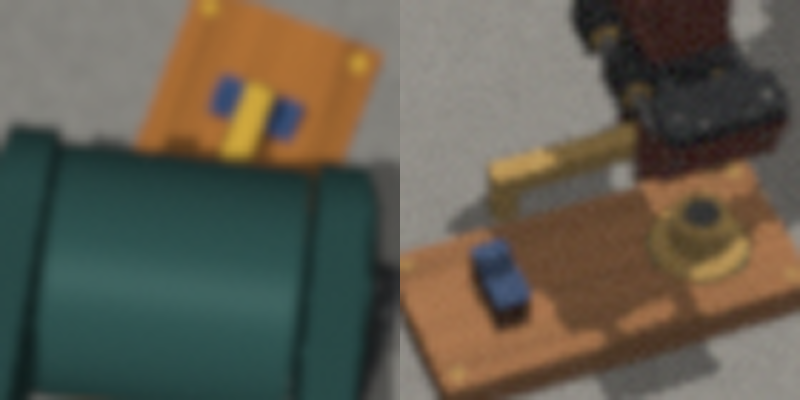

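The picture shows the lever lying over the blue rest, at (250,110) on the left, along the board's axis, with the rose seated below. I'll do a quick level check from depth before handing in.

Run:
```python
from h import *
b=np.radians(-21.1); d=np.array([np.cos(b),np.sin(b)]); g=current_position()
for nm in("top","scene"):
    c=np.load(f"{nm}4.npy",allow_pickle=True).item(); q=cloud(c); r=q[:,:2]-g[:2]; s=r@d; t=r@[-d[1],d[0]]
    for lo,hi in((-.05,-.03),(.03,.05),(.05,.065),(.065,.085)):
        m=(abs(t)<.006)&(s>lo)&(s<hi)&(q[:,2]>.115)&(q[:,2]<.16)
        print(nm,lo,m.sum(),q[m,2].mean().round(4) if m.any() else None)
print("qvel",np.abs(current_qvel()).max(),"gap",current_finger_gap(),current_position(),current_clock())
```

```text
top -0.05 0 None
top 0.03 0 None
top 0.05 22 0.135
top 0.065 34 0.1352
scene -0.05 0 None
scene 0.03 27 0.1335
scene 0.05 20 0.1333
scene 0.065 29 0.1324
qvel 0.0021223994285943844 gap 0.013839380185021894 [0.49704962 0.00774983 0.10854139] 23.6333
```

Bar top is at 0.133–0.135 m (0.135 expected), so it is level within about 1–2°. Handing in.

```bash
python3 -c "
from h import *
close_job(); print(current_clock())"
```

```text
the job is handed in; nothing more can be done
the job is handed in; nothing more can be done
```

I set the 56 mm rose in the pocket and let go. Then I picked up the smaller handle at its balance point, and the arm was still holding it over the rose when I handed the job in. The clock read 23.6 s of the 48 s allowed at the last check.

- **Rose:** it stopped gently on the pocket floor, with the TCP at 27.9 mm against 28.5 mm expected. Both cameras show it flush with the board, and they agree with the arm on its position to about 1 mm.
- **Handle position:** by the arm's own pose, the hub is centred over the collar, with its underside about 5 cm above the collar's top. The gripper hid the hub from both cameras, so this rests on the tool pose. The lever's free end was measured before the carry and lay 87.8 mm from the grip, against 88 mm expected. The top view shows the lever along the board and over the blue rest.
- **Steadiness and level:** joint speeds were about 0.002 rad/s, and the off-balance moment was about 0.005 Nm. The top camera shows the bar level. The scene camera puts its far end about 1 mm low, which is within calibration error.
- **Force reading:** the weight read about 6.5 N, slightly above the 6.2 N that 0.63 kg would give.
- **Bystanders:** the arm did not go near the spray bottle, jar or brush. I did not measure their positions again.

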